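Shut, latch and lock a glazed museum study case

ROBOT

A 6-joint arm with a two-finger parallel gripper is mounted at the origin on the work surface. World frame = base frame: x ahead of the robot, y to its left, z up, the work surface at z = 0. Lengths are in m, angles in degrees, forces in N, time in s.
With the tool pointing down it reaches from about 0.375 to 0.9 m from the base axis. Payload 3.1 kg.
Tool frame: the origin (TCP) lies on the centre line of the jaws, within the pads' length; the fingertips stand 25 mm ahead of it and the grasp point (between the pads) lies 6 mm ahead of it; z points along the fingers, y is the line along which they close (so a half turn about z gives the same grasp; the last joint's range is limited). The gripper opens to 87 mm and grips with 3 to 60 N. Pads are 19 mm wide; open, the fingers measure 117 mm over their backs; the gripper's body (75 mm by 190 mm) begins 51 mm behind the grasp point.
Start: joints at [55.09, 30.224, 82.088, -0, 67.689, -10.227], TCP at [0.261, 0.568, 0.248] pointing down, gripper open.
Joint ranges: [-176.69, 176.69], [-43.24, 126.21], [12.49, 139.97], [-82, 262], [0, 151.66], [-163.58, 163.58]. Speed limits (degrees/s): [159.86, 159.86, 180, 180, 180, 180].

INTERFACE

Orientations are given as a 3x3 rotation matrix whose columns are the frame's x, y, z axes.
In Python, from rig import * gives the robot as it stands.
- The arm moves only by the tool step_arm, never from a script. Its argument "steps" is a list of rows, each a list of 7 numbers: the shift along the tool's x, y, z normalised to -1 to 1, where 1 is 0.3 m, then the turn, a rotation vector about the tool's x, y, z normalised to -1 to 1, where 1 is 45 degrees, then the gripper's target within -1 to 1 (shut at 1, half-way at 0, fully open at -1). A call has 1 to 8 rows; each row is the pose to reach, as a shift and turn from the pose commanded when the call began, along the tool's axes at that moment; what a row does not reach only later rows make up. A row lasts 1/12 s, in which the tool goes at most 41.7 mm and 7.16 degrees, less where a joint would pass 70% of its speed; a pose out of reach is approached as far as the arm can. A call with a number of a shift or a turn outside -1 to 1 is refused whole. A call with a gripper value outside its range is refused whole. The fingers move at their own pace and stop on an object; the grip force is fixed at half the most. Time passes only in rows, so rows that repeat a pose let the fingers close. It gives the time, the measured TCP pose, the force, the opening and the grip force at its end, in the units of the state.
- read_state(): the state, without advancing time (a new reading comes with each control period).
- capture(name): name is "side" or "top" or "wrist"; returns a dict with "image" (400x640x3 uint8, red, green, blue), "vertical_fov" (degrees; the focal length in pixels is half the picture's height over the tangent of half this angle, whatever the lens; pixels are square), "cx", "cy" (the principal point, pixels), "world_from_camera" (4x4, takes a point from camera to world coordinates); the wrist camera has in their place "T_tool_cam" (4x4, takes a point from camera to tool coordinates, whose origin is the TCP and whose axes are the flange's). Camera axes: x right, y down, z forward; pixel columns grow to the right and rows downward; lengths in m; the calibration is good to about 2 mm. A picture is of the moment at which its call begins: read the wrist's pose just before it. There is no depth.
- hand_in(): hands the job in; it is judged then, once.
The state is a dict: "time_s": time; "joint_positions": joint angles; "qvel": joint speeds; "tau": joint torques, N m; "position": TCP position; "tcp_rot": TCP orientation; "force": force on the tool from outside, world axes, zero at the start; "moment": the same for the moment, N m; "opening": opening from 0.0 (shut) to 1.0 (fully open); "grasp_force": force on a finger pad.
Only numpy, scipy, OpenCV 4.12 (cv2) and the standard library are available. Lean on these libraries where they do the work, as an engineer would, in place of code of your own. Each camera call takes 0.05 s, during which the arm holds its last target. There are 200 camera calls.

TASK

Shut the glazed study case on the store-room table: lower its lid gently by the metal frame, never by the glazing, and press the front rail down until you feel the catch snap and hold; then push the round lock beside it in until it too snaps and stays in. Go easy, the specimen lies right beneath: the catch and the lock each give way at 6 to 8 N, and nothing on the case may be pressed with more than 15 N. Leave the other objects on the table where they are.

Things in the scene. Friction and masses are not known exactly. Their poses are not given: they have to be found in the camera images.
- case: The study case, fixed to the table: a grey box 210 mm deep (its x) by 300 mm wide (its y) by 80 mm high, open on top, with a lid. Origin: centre of its underside, on the table; x points from its front to its hinge side (away from the robot), z up; its yaw varies by up to 20 degrees.
- lid_hinge (a point): Point on the lid's hinge axis at its middle, 105 mm behind the case's centre and 81 mm above the table. The axis runs along the case's y. The lid is an aluminium frame 22 mm thick round a clear pane, 210 mm from hinge axis to front edge, 300 mm wide; at lid angle 0 the frame's underside lies level with the axis.
- lid (a joint): Lid angle in rad: 0.65 to 1.05 at the start, smaller as it shuts. A stiff hinge holds the lid at any angle; moving it takes 1 to 3 N at the front rail. Shut and latched, it stands anywhere from 0.009 to 0.058 rad: catch and rubber buffers are one block, set by hand anywhere over 9 mm of height to suit the seal, not marked. Coming down, it meets the catch about 0.06 rad before that (11 mm at the rail).
- catch_bolt (a joint): Brass spring bolt of the catch, inside the front wall at its middle, ridden over by a wire striker under the front rail: how far it is pushed back, in m; 0 = out (lid open, or lid latched), about 0.0035 just before the snap.
- rail_top (a point): Middle of the upper face of the lid's front rail (34 mm deep by 300 mm wide, its middle line 193 mm from the hinge axis), over the catch: the place to press. The push jumps to about 4 N at the catch, rises to 6 or 7 N over 7 mm, drops to almost nothing as the catch snaps, and 3 to 4 mm below the peak the rail lands hard on the buffers. Axes are the lid's: x to the hinge, y along the rail, z out of the upper face.
- pane: The clear glazing of the lid, 260 by 158 mm, its face 6 mm below that of the frame. Not to be pressed.
- lock_top (a point): Centre of the end face of the push-in lock: a round steel barrel 19 mm in diameter in the front rail, 85 mm to the case's +y side (the robot's left) of rail_top, standing 10.5 mm proud of the rail in a flat steel ring. Axes are the lid's.
- lock (a joint): Push-in lock: travel into the rail in m, 0 = out, stop at 0.008. The push rises to 7 or 8 N at 4 mm, then drops; past 7 mm the pin has snapped and holds the barrel in (it rests at about 0.0076, 3 mm proud). Let go before that it springs out again. To be pushed only when the lid is latched.
- figure: Bystander: carved stone animal, 34 by 100 by 48 mm, lying on the foam in the case. Origin: its underside.
- sherd_tray: Bystander: small cardboard tray with two sherds, 80 by 95 by 26 mm. Origin: its underside.
- bowl: Bystander: terracotta bowl, 84 mm wide, 48 mm high. Origin: its underside.
- fish: Bystander: carved wooden fish on a black stand, 60 by 150 mm, 90 mm high. Origin: its underside.
- calliper: Bystander: digital calliper lying in front of the case, 200 mm long, 12 mm high. Origin: its underside.
- brush: Bystander: brush, 170 mm long, lying flat. Origin: its underside.
- jar: Bystander: small lidded jar, 48 mm wide, 62 mm high. Origin: its underside.
- scale_bar: Bystander: black and white photographic scale bar, 120 mm long, 8 mm high. Origin: its underside.

How it is judged (in metres and radians):
On the way, in this order (a step that is already met when the one before it is completed fails the run):
1. the lid is down and the catch has snapped over its striker (value of joint lid below 0.06 rad and value of joint catch_bolt below 0.0005 m), for 0.2 s.
2. the lock has snapped in (all of step 1 and value of joint lock above 0.0065 m), for 0.2 s.
At the end, for the whole second after the job is handed in: The lid is down and latched (lid angle below 0.060 rad, catch bolt sprung out again to within 0.5 mm) and the lock stays in by itself (more than 6.5 mm of its 8 mm) (all of step 2); the robot touches nothing.
It fails at once if the case, lid or lock pressed with more than 15 N (contact force between any of the fingers, the arm and case above 15 N).
It fails at once if the glazing pressed with more than 2 N (contact force between any of the fingers, the arm and pane above 2 N).
It fails at once if the lid slammed (faster than 2 rad/s, about 0.4 m/s at its front rail) (velocity of joint lid below -2 rad/s).
It fails at once if the lock pushed in more than 5 mm while the lid is not down (value of joint lock above 0.005 m and value of joint lid above 0.063 rad).
It fails at once if an object on the table or in the case moved by more than 15 mm (distance of any of figure, sherd_tray, bowl, fish, calliper, brush, jar, scale_bar from where it was at the start of the episode above 0.015 m).
It also fails if it takes over 48 s, if anything falls off the work surface, if the arm or the gripper's body presses on something with over 40 N, if the wrist force passes 120 N, or if a joint passes its speed limit or range.

## Working session

There is one attempt and no reset: what is moved stays moved. The work goes in short steps, Python scripts to look and compute and a tool call to move; the robot and the scene stay as the last step left them, time stands still between calls to the robot, and variables do not carry over. Pictures are saved under pics/ and viewed, at most 10 in all, crops included, and the job is handed in when it is done.

Besides the shell and the picture viewer there is one more tool, called after "Call:" by a JSON object that holds its "op" and its "data". step_arm: Moves the arm, as the interface text tells. Scaled input: -1 to 1 covers 0.3 m each way for a shift and 45 degrees each way for a turn. Its arguments: {"type":"object","properties":{"steps":{"type":"array"}},"required":["steps"]}

```bash
ls; mkdir -p pics
python3 - <<'E'
from rig import *
import cv2
s=read_state();print(s)
for n in("side","top"):
    c=capture(n);cv2.imwrite(f"pics/{n}1.png",c["image"][:,:,::-1]);print(n,c["vertical_fov"],c["cx"],c["cy"],c["world_from_camera"])
c=capture("wrist");print(c["vertical_fov"],c["cx"],c["cy"],c["T_tool_cam"])
E
```

```text
pics
{'time_s': 0.0, 'joint_positions': array([ 5.50895851e+01,  3.02800604e+01,  8.21565653e+01, -3.34512444e-04,
        6.76875174e+01, -1.02263474e+01]), 'qvel': array([-0.03493419, -0.04036904, -0.11342946, -0.05971658, -0.01513703,
       -0.07455994]), 'tau': array([ 9.82823985e-05, -4.40037847e+01, -1.76592404e+01,  6.31107646e-02,
        5.83659403e-02, -1.68587753e-04]), 'position': array([0.26058222, 0.56734447, 0.24655883]), 'tcp_rot': array([[-9.08625035e-01,  4.17611087e-01, -1.23556484e-03],
       [ 4.17612742e-01,  9.08623370e-01, -1.77989256e-03],
       [ 3.79360225e-04, -2.13324256e-03, -9.99997653e-01]]), 'force': array([-0.0939743 ,  0.07252956, -0.63500021]), 'moment': array([-0.01372279,  0.00053019,  0.03011973]), 'grasp_force': 0.0, 'opening': 1.00117411384172}
side 47.469179382429445 319.5627588310914 203.2280844458532 [[ 0.86606671 -0.37127623  0.3347871   0.11835176]
 [-0.49990358 -0.63648108  0.587357   -0.80086709]
 [-0.00498604 -0.67605162 -0.73683739  1.06091755]
 [ 0.          0.          0.          1.        ]]
top 56.10439566929617 316.4389016325979 198.6691978427672 [[ 0.02626925 -0.98179676  0.18810915  0.35183519]
 [-0.99963522 -0.02698047 -0.00122098 -0.00399592]
 [ 0.00627403 -0.18800845 -0.98214737  1.1722988 ]
 [ 0.          0.          0.          1.        ]]
63.59454991683935 324.30837890246 201.31286971756992 [[ 2.85106697e-04 -9.69621178e-01 -2.44611305e-01  6.48680574e-02]
 [ 9.99999914e-01  2.02431693e-04  3.63125556e-04  7.77730247e-04]
 [-3.02577149e-04 -2.44611388e-01  9.69621151e-01 -1.37436616e-01]
 [ 0.00000000e+00  0.00000000e+00  0.00000000e+00  1.00000000e+00]]
```

View pics/side1.png

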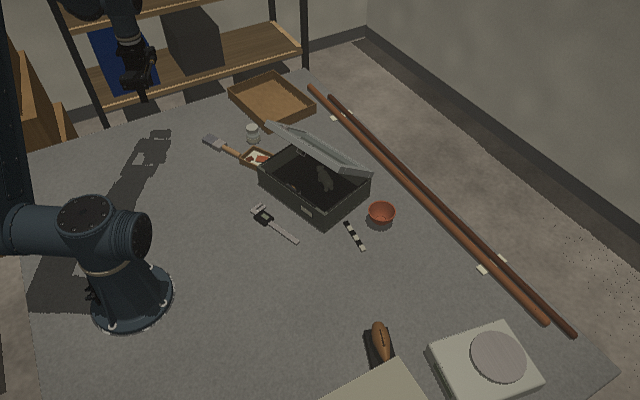

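View pics/top1.png

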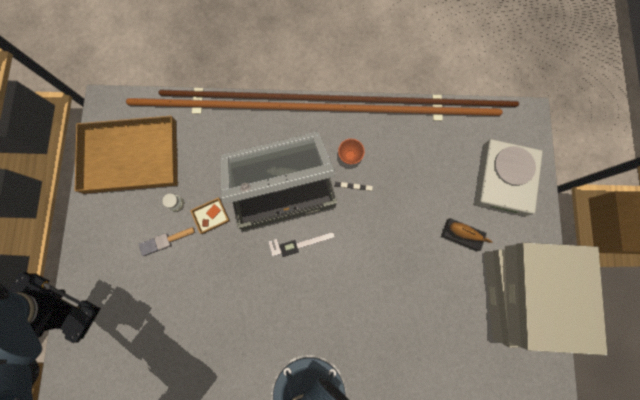

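The case sits around top (285,185) and side (315,180), with its lid half open and hinged at the back. I'll enlarge both to pick corners.

Run:
```python
import cv2,numpy as np
a=cv2.imread("pics/top1.png")[125:240,210:350]
b=cv2.imread("pics/side1.png")[110:240,245:385]
a=cv2.resize(a,None,fx=5.7,fy=5.7,interpolation=cv2.INTER_CUBIC)
b=cv2.resize(b,None,fx=4.6,fy=4.6,interpolation=cv2.INTER_CUBIC)
f=lambda i:np.clip(i*1.8,0,255).astype('uint8')
def grid(i,s,x0,y0):
    for x in range((x0//10+1)*10,x0+140,10):
        p=int((x-x0+.5)*s);cv2.line(i,(p,0),(p,6),(0,255,255));cv2.putText(i,str(x),(p-12,18),0,.4,(0,255,255))
    for y in range((y0//10+1)*10,y0+135,10):
        p=int((y-y0+.5)*s);cv2.line(i,(0,p),(6,p),(0,255,255));cv2.putText(i,str(y),(8,p+4),0,.4,(0,255,255))
    return i
cv2.imwrite("pics/topc.png",grid(f(a),5.7,210,125)[:600]);cv2.imwrite("pics/sidec.png",grid(f(b),4.6,245,110)[:600])
```

```text
(no output)
```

View pics/topc.png

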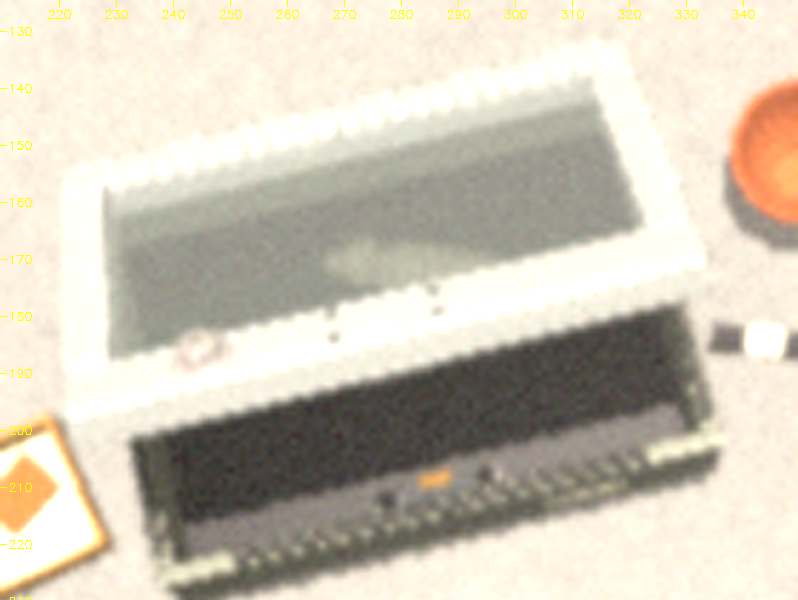

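View pics/sidec.png

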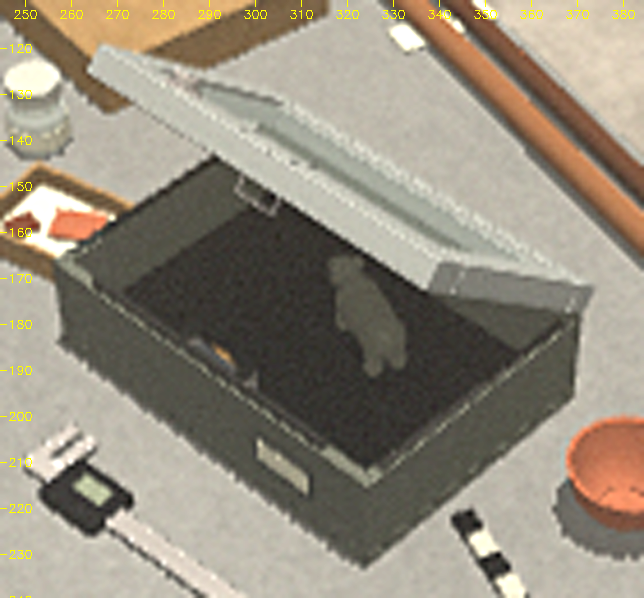

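```bash
cat > h.py <<'E'
import numpy as np
from scipy.optimize import least_squares
def model(p):
    x,y,yaw,th=p
    R=np.array([[np.cos(yaw),-np.sin(yaw),0],[np.sin(yaw),np.cos(yaw),0],[0,0,1]]);o=np.array([x,y,0])
    C=lambda a,b,c:o+R@[a,b,c]
    L=lambda r,b,h:C(.105-r*np.cos(th)+h*np.sin(th),b,.081+r*np.sin(th)+h*np.cos(th))
    return R,C,L
def proj(c,P):
    T=np.linalg.inv(c["world_from_camera"]);q=T[:3,:3]@P+T[:3,3]
    f=200/np.tan(np.radians(c["vertical_fov"]/2));return np.array([c["cx"]+f*q[0]/q[2],c["cy"]+f*q[1]/q[2]])
E
python3 - <<'E'
from rig import *
from h import *
t,s=capture("top"),capture("side")
ob=[(t,'L',(.21,.15,0),(221.5,198.5)),(t,'L',(.21,-.15,0),(333,171)),(t,'L',(.193,.085,.0325),(245,186)),
(t,'C',(-.105,.15,.08),(239,227)),(t,'C',(-.105,-.15,.08),(336,202)),
(s,'C',(-.105,-.15,0),(323.5,233)),(s,'C',(-.105,-.15,.08),(324,215)),(s,'C',(-.105,.15,.08),(257,167)),(s,'C',(-.105,.15,0),(258,186)),(s,'C',(.105,-.15,.08),(370,179)),(s,'C',(.105,-.15,0),(369,198)),
(s,'L',(.21,.15,.022),(267,120)),(s,'L',(.21,.15,0),(263,126)),(s,'L',(.21,-.15,.022),(341,167)),(s,'L',(.21,-.15,0),(337.5,173.5)),(s,'L',(0,-.15,.022),(374,172))]
def res(p):
    R,C,L=model(p);return np.concatenate([proj(c,(C if k=='C' else L)(*a))-u for c,k,a,u in ob])
r=least_squares(res,[.55,.05,.2,.8],loss='soft_l1');print(r.x);print(r.fun.reshape(-1,2).round(1) if r.fun.size==32 else res(r.x).reshape(-1,2).round(1))
R,C,L=model(r.x);print('rail',L(.193,0,.022),'lock',L(.193,.085,.0325),'shut rail',model([*r.x[:3],.03])[2](.193,0,.022))
E
```

```text
[0.61145579 0.10547791 0.27947698 0.68740248]
[[ 2.4  5.4]
 [ 2.8  4.9]
 [-0.3 -1.8]
 [-0.9  0.5]
 [ 1.4  0.3]
 [ 0.8  0.2]
 [ 0.4  0.7]
 [-1.2 -0.8]
 [ 0.4 -2. ]
 [ 1.4 -0.6]
 [ 0.5 -1.7]
 [-1.  -1.3]
 [ 0.  -0.6]
 [-0.5 -1. ]
 [-0.7 -0.3]
 [ 0.8 -0.1]]
rail [0.58241853 0.09714456 0.22046835] lock [0.5653751  0.18068444 0.22858377] shut rail [0.52758797 0.08140884 0.10877923]
```

```bash
cat > move.py <<'E'
# print tool-axis normalised shift/turn to world target position & yaw-aligned orientation
from rig import *
import numpy as np
from scipy.spatial.transform import Rotation as Ro
def to(P,yaw):
    s=read_state();R=s["tcp_rot"];c,n=np.cos(yaw),np.sin(yaw)
    G=np.array([[-c,-n,0],[-n,c,0],[0,0,-1]])
    print('shift',(R.T@(np.array(P)-s["position"])/.3).round(4),'turn',(Ro.from_matrix(R.T@G).as_rotvec(degrees=True)/45).round(4),'t',s["time_s"],'F',s["force"].round(2))
E
python3 - <<'E'
from rig import *
from h import *
t,s=capture("top"),capture("side")
ob=[(t,'L',(.21,.15,.022),(221.5,198.5)),(t,'L',(.21,-.15,.022),(333,171)),(t,'L',(.193,.085,.0325),(245,186)),
(t,'C',(-.105,.15,.08),(239,227)),(t,'C',(-.105,-.15,.08),(336,202)),
(s,'C',(-.105,-.15,0),(323.5,233)),(s,'C',(-.105,-.15,.08),(324,215)),(s,'C',(-.105,.15,.08),(257,167)),(s,'C',(-.105,.15,0),(258,186)),(s,'C',(.105,-.15,.08),(370,179)),(s,'C',(.105,-.15,0),(369,198)),
(s,'L',(.21,.15,.022),(267,120)),(s,'L',(.21,.15,0),(263,126)),(s,'L',(.21,-.15,.022),(341,167)),(s,'L',(.21,-.15,0),(337.5,173.5)),(s,'L',(0,-.15,.022),(374,172))]
def res(p):
    R,C,L=model(p);return np.concatenate([proj(c,(C if k=='C' else L)(*a))-u for c,k,a,u in ob])
r=least_squares(res,[.55,.05,.2,.8],loss='soft_l1');print(r.x);print(res(r.x).reshape(-1,2).round(1).tolist())
R,C,L=model(r.x);print('rail',L(.193,0,.022),'lock',L(.193,.085,.0325),'shut rail',model([*r.x[:3],.03])[2](.193,0,.022))
from move import to
to([.55,.09,.40],r.x[2])
E
```

```text
[0.61071685 0.1052436  0.28004148 0.6781903 ]
[[0.0, -0.1], [2.0, -0.9], [-0.1, -0.9], [-0.8, 0.8], [1.5, 0.5], [0.7, 0.4], [0.3, 0.8], [-1.4, -0.7], [0.2, -1.8], [1.3, -0.5], [0.3, -1.6], [-1.5, -0.6], [-0.4, 0.1], [-1.1, -0.2], [-1.2, 0.5], [0.6, 0.0]]
rail [0.58045508 0.09654034 0.21921688] lock [0.56329237 0.18004984 0.22739333] shut rail [0.52686264 0.0811272  0.10877923]
shift [-1.5406 -1.0448 -0.5085] turn [-6.000e-04 -4.000e-04 -9.051e-01] t 0.35 F [0.13 0.72 0.01]
```

Call:
{"op": "step_arm", "data": {"steps": [[-0.77,-0.52,-0.5,0,0,-0.45,1],[-0.77,-0.52,-0.5,0,0,-0.45,1],[-0.77,-0.52,-0.5,0,0,-0.45,1],[-0.77,-0.52,-0.5,0,0,-0.45,1],[-0.77,-0.52,-0.5,0,0,-0.45,1],[-0.77,-0.52,-0.5,0,0,-0.45,1],[-0.77,-0.52,-0.5,0,0,-0.45,1],[-0.77,-0.52,-0.5,0,0,-0.45,1]]}}

```text
time_s: 1.02
position: [0.4077, 0.3272, 0.4]
tcp_rot: [[-0.997, 0.079, 0.004], [0.079, 0.997, 0.0], [-0.004, 0.001, -1.0]]
force: [0.3, 0.1, -0.1]
opening: 0.478
grasp_force: 0.0
```

```bash
python3 -c "
from move import *
to([.50,.08,.40],.28)"
```

```text
shift [-0.372  -0.7969  0.001 ] turn [-0.      0.0052 -0.4577] t 1.0167 F [ 0.34  0.11 -0.1 ]
```

Call:
{"op": "step_arm", "data": {"steps": [[-0.372,-0.797,0,0,0.005,-0.458,1],[-0.372,-0.797,0,0,0.005,-0.458,1],[-0.372,-0.797,0,0,0.005,-0.458,1],[-0.372,-0.797,0,0,0.005,-0.458,1],[-0.372,-0.797,0,0,0.005,-0.458,1],[-0.372,-0.797,0,0,0.005,-0.458,1],[-0.372,-0.797,0,0,0.005,-0.458,1],[-0.372,-0.797,0,0,0.005,-0.458,1]]}}

```text
time_s: 1.68
position: [0.5007, 0.0776, 0.3975]
tcp_rot: [[-0.962, -0.273, -0.002], [-0.273, 0.962, -0.003], [0.003, -0.003, -1.0]]
force: [0.1, -0.2, -0.3]
opening: 0.007
grasp_force: 0.0
```

Run:
```python
from move import *
import cv2
from h import *
s=read_state();c=capture("wrist")
T=np.eye(4);T[:3,:3]=s["tcp_rot"];T[:3,3]=s["position"];c["world_from_camera"]=T@c["T_tool_cam"]
np.save("w.npy",dict(vertical_fov=c["vertical_fov"],cx=c["cx"],cy=c["cy"],world_from_camera=c["world_from_camera"]),allow_pickle=True)
im=np.clip(c["image"][:,:,::-1]*1.5,0,255).astype('uint8').copy()
R,C,L=model([.6107,.1052,.28,.678])
for n,P in dict(rail=L(.193,0,.022),lock=L(.193,.085,.0325),fl=L(.21,.15,.022),fr=L(.21,-.15,.022),cl=C(-.105,.15,.08),cr=C(-.105,-.15,.08)).items():
    u=proj(c,P);print(n,u.round(1));cv2.circle(im,tuple(int(v) for v in u.round()),3,(0,0,255),1)
im=cv2.resize(im,(800,500))
cv2.imwrite("pics/w1.png",im);print(s["position"],s["force"])
```

```text
rail [321.7 263.1]
lock [403.4 272.2]
fl [469.2 255.3]
fr [174.4 255.8]
cl [428.  173.3]
cr [217.3 173.9]
[0.50065831 0.07763246 0.39750013] [ 0.07884007 -0.20046688 -0.31483904]
```

View pics/w1.png

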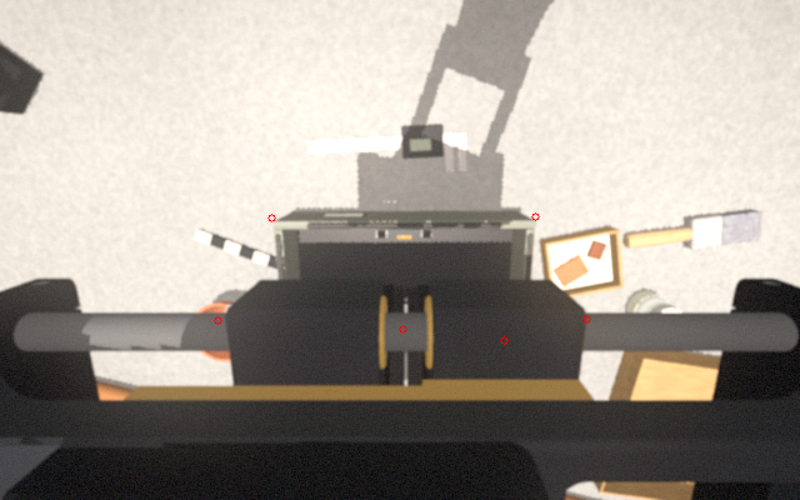

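The case's front rim shows at about (275–532, 215–228) in the 800-px view, while my prediction lies around 8 px away. The gripper hides the lid. I'll zoom in on the rim.

Run:
```python
from rig import *
import cv2,numpy as np
from h import *
c=np.load("w.npy",allow_pickle=True).item()
i=capture("wrist")["image"][:,:,::-1]
x0,y0=210,160
b=np.clip(i[y0:y0+70,x0:x0+225]*1.6,0,255).astype('uint8')
b=cv2.resize(b,None,fx=3.5,fy=6,interpolation=cv2.INTER_CUBIC)
R,C,L=model([.6107,.1052,.28,.678])
for z in(0,.08):
  for y in(-.15,.15):
    u=proj(c,C(-.105,y,z));print(z,y,u.round(1));cv2.circle(b,(int((u[0]-x0+.5)*3.5),int((u[1]-y0+.5)*6)),4,(0,0,255),1)
for x in range(220,440,20):cv2.putText(b,str(x),(int((x-x0+.5)*3.5)-10,12),0,.4,(0,0,255))
for y in range(165,230,5):cv2.putText(b,'-'+str(y),(0,int((y-y0+.5)*6)+4),0,.35,(0,0,255))
cv2.imwrite("pics/w2.png",b)
```

```text
0 -0.15 [232.9 166.3]
0 0.15 [413.2 165.7]
0.08 -0.15 [217.3 173.9]
0.08 0.15 [428.  173.3]
```

View pics/w2.png

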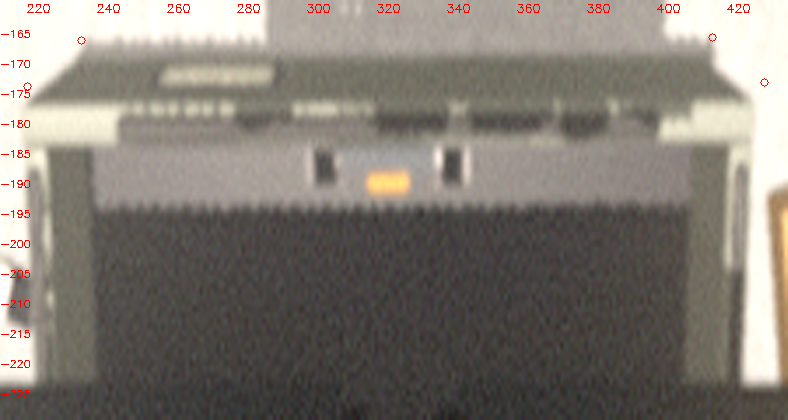

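The rim fits with a shift of about +3 mm in x and −1.5 mm in y. The case pose is now (0.6135, 0.1035, 0.28 rad). Next I move over the rail.

```bash
cat >> move.py <<'E'
X0,Y0,YAW=.6135,.1035,.28
def case(a,b,z): return [X0+a*np.cos(YAW)-b*np.sin(YAW),Y0+a*np.sin(YAW)+b*np.cos(YAW),z]
def arc(th): return .105-(.198*np.cos(th)-.022*np.sin(th)-.0095), .106+.198*np.sin(th)+.022*np.cos(th)
E
python3 - <<'E'
from move import *
a,z=arc(.80);print(a,z);to(case(a,0,z+.012),YAW)
# rows: tool x shift = -(da), z shift=-(dz)
for t in np.arange(.80,.05,-.02):
    a2,z2=arc(t);print(round(t,2),round((a-a2)/.3,3),round((z-z2)/.3,3),end=' | ')
E
```

```text
-0.007666094450949262 0.26336405360374315
shift [-0.3642 -0.0363  0.4051] turn [ 0.0018 -0.0054 -0.0008] t 1.7833 F [ 0.07 -0.18 -0.32]
0.8 0.0 0.0 | 0.78 0.01 0.008 | 0.76 0.021 0.017 | 0.74 0.031 0.025 | 0.72 0.041 0.034 | 0.7 0.05 0.043 | 0.68 0.06 0.053 | 0.66 0.069 0.062 | 0.64 0.078 0.072 | 0.62 0.087 0.081 | 0.6 0.096 0.091 | 0.58 0.105 0.102 | 0.56 0.113 0.112 | 0.54 0.121 0.122 | 0.52 0.129 0.133 | 0.5 0.137 0.144 | 0.48 0.144 0.155 | 0.46 0.152 0.166 | 0.44 0.159 0.177 | 0.42 0.166 0.188 | 0.4 0.172 0.2 | 0.38 0.178 0.212 | 0.36 0.185 0.223 | 0.34 0.191 0.235 | 0.32 0.196 0.247 | 0.3 0.202 0.259 | 0.28 0.207 0.272 | 0.26 0.212 0.284 | 0.24 0.216 0.296 | 0.22 0.221 0.309 | 0.2 0.225 0.322 | 0.18 0.229 0.334 | 0.16 0.233 0.347 | 0.14 0.236 0.36 | 0.12 0.239 0.373 | 0.1 0.242 0.386 | 0.08 0.245 0.399 | 0.06 0.247 0.412 |
```

Call:
{"op": "step_arm", "data": {"steps": [[-0.13,-0.013,0.06,0.001,-0.003,0,1],[-0.25,-0.025,0.15,0.002,-0.005,-0.001,1],[-0.364,-0.036,0.23,0.002,-0.005,-0.001,1],[-0.364,-0.036,0.32,0.002,-0.005,-0.001,1],[-0.364,-0.036,0.38,0.002,-0.005,-0.001,1],[-0.364,-0.036,0.405,0.002,-0.005,-0.001,1],[-0.364,-0.036,0.405,0.002,-0.005,-0.001,1]]}}

```text
time_s: 2.37
position: [0.604, 0.1042, 0.2733]
tcp_rot: [[-0.96, -0.281, -0.005], [-0.281, 0.96, -0.0], [0.005, 0.001, -1.0]]
force: [-0.6, -0.2, -0.9]
opening: 0.005
grasp_force: 0.0
```

Run:
```python
from move import *
import cv2
a,z=arc(.80);to(case(a,0,z),YAW)
c=capture("side");b=c["image"][80:230,230:400,::-1]
cv2.imwrite("pics/s2.png",cv2.resize(np.clip(b*1.6,0,255).astype('uint8'),None,fx=4,fy=4,interpolation=cv2.INTER_CUBIC)[:600])
```

```text
shift [-0.0044 -0.0112  0.0331] turn [ 0.0014 -0.0067  0.0064] t 2.3667 F [-0.57 -0.15 -0.87]
```

View pics/s2.png

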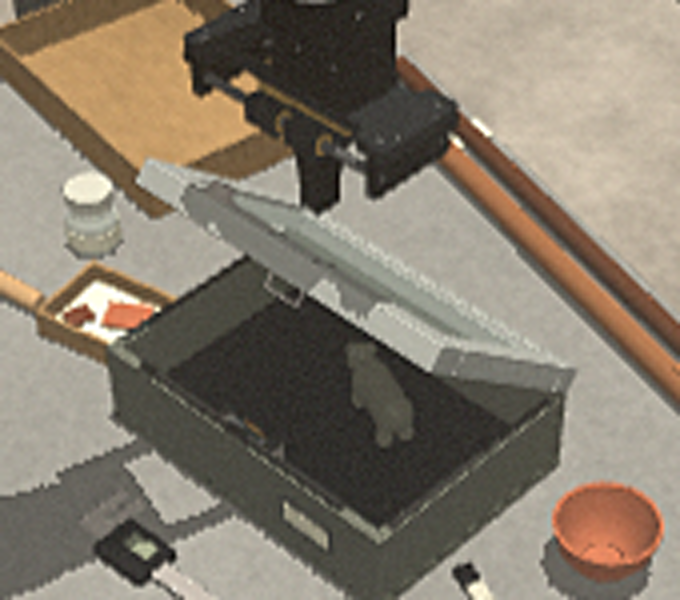

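The tip is above the rail area, at (318,208), clear of the lid. I'll follow the lid arc down.

Call:
{"op": "step_arm", "data": {"steps": [[0.0,-0.011,0.02,0,0,0,1],[0.006,-0.011,0.041,0,0,0,1],[0.017,-0.011,0.05,0,0,0,1],[0.027,-0.011,0.058,0,0,0,1],[0.037,-0.011,0.067,0,0,0,1],[0.046,-0.011,0.076,0,0,0,1],[0.056,-0.011,0.086,0,0,0,1],[0.065,-0.011,0.095,0,0,0,1]]}}

```text
time_s: 3.08
position: [0.5883, 0.0939, 0.2474]
tcp_rot: [[-0.96, -0.279, 0.002], [-0.279, 0.96, -0.001], [-0.002, -0.001, -1.0]]
force: [0.5, 1.5, 2.4]
opening: 0.006
grasp_force: 1.1
```

Run:
```python
from move import *
a,z=arc(.66);to(case(a,0,z),YAW)
```

```text
shift [0.0053 0.0074 0.0086] turn [-0.0015  0.0022  0.0037] t 3.0833 F [0.49 1.51 2.44]
```

Call:
{"op": "step_arm", "data": {"steps": [[0.011,0.003,0.01,0,0,0,1],[0.02,0.005,0.019,0,0,0,1],[0.029,0.005,0.029,0,0,0,1],[0.038,0.005,0.04,0,0,0,1],[0.046,0.005,0.05,0,0,0,1],[0.054,0.005,0.06,0,0,0,1],[0.062,0.005,0.071,0,0,0,1],[0.07,0.005,0.082,0,0,0,1]]}}

```text
time_s: 3.75
position: [0.5672, 0.0895, 0.2221]
tcp_rot: [[-0.96, -0.279, 0.0], [-0.279, 0.96, -0.001], [0.0, -0.001, -1.0]]
force: [1.4, -1.6, 1.2]
opening: 0.006
grasp_force: 0.8
```

Run:
```python
from move import *
a,z=arc(.50);to(case(a,0,z),YAW)
```

```text
shift [0.0012 0.0023 0.0063] turn [-0.0011 -0.0002  0.004 ] t 3.75 F [ 1.36 -1.57  1.21]
```

Call:
{"op": "step_arm", "data": {"steps": [[0.008,0.002,0.011,0,0,0,1],[0.016,0.002,0.022,0,0,0,1],[0.023,0.002,0.033,0,0,0,1],[0.03,0.002,0.044,0,0,0,1],[0.036,0.002,0.056,0,0,0,1],[0.042,0.002,0.068,0,0,0,1],[0.049,0.002,0.079,0,0,0,1],[0.055,0.002,0.091,0,0,0,1]]}}

```text
time_s: 4.42
position: [0.5513, 0.0856, 0.1948]
tcp_rot: [[-0.96, -0.279, 0.0], [-0.279, 0.96, -0.001], [0.0, -0.001, -1.0]]
force: [0.1, -1.1, 1.0]
opening: 0.006
grasp_force: 0.7
```

Call:
{"op": "step_arm", "data": {"steps": [[0.005,0,0.012,0,0,0,1],[0.011,0,0.024,0,0,0,1],[0.016,0,0.037,0,0,0,1],[0.021,0,0.049,0,0,0,1],[0.025,0,0.061,0,0,0,1],[0.03,0,0.074,0,0,0,1],[0.034,0,0.087,0,0,0,1],[0.036,0,0.093,0,0,0,1]]}}

```text
time_s: 5.08
position: [0.5405, 0.0825, 0.1666]
tcp_rot: [[-0.96, -0.279, -0.001], [-0.279, 0.96, -0.001], [0.001, -0.0, -1.0]]
force: [-0.3, -0.9, 1.6]
opening: 0.004
grasp_force: 0.7
```

Run:
```python
from move import *
a,z=arc(.19);to(case(a,0,z),YAW)
for t in(.16,.14,.12,.1,.08,.06,.04,.02):
  b,w=arc(t);print(t,round((a-b)/.3,3),round((z-w)/.3,3),w)
```

```text
shift [-0.0005  0.0002  0.0052] turn [-0.0006 -0.0015  0.004 ] t 5.0833 F [-0.3  -0.92  1.55]
0.16 0.006 0.019 0.1592640051438845
0.14 0.009 0.032 0.15541428861623685
0.12 0.012 0.045 0.15154480703199108
0.1 0.015 0.058 0.14765710813218855
0.08 0.018 0.071 0.1437527469445538
0.06 0.02 0.084 0.1398332851615045
0.04 0.022 0.097 0.13590029051549507
0.02 0.024 0.11 0.13195533615194466
```

Call:
{"op": "step_arm", "data": {"steps": [[0.002,0,0.009,0,0,0,1],[0.004,0,0.017,0,0,0,1],[0.006,0,0.025,0,0,0,1],[0.008,0,0.032,0,0,0,1],[0.01,0,0.037,0,0,0,1],[0.01,0,0.037,0,0,0,1]]}}

```text
time_s: 5.58
position: [0.5382, 0.0817, 0.1559]
tcp_rot: [[-0.96, -0.279, 0.0], [-0.279, 0.96, -0.001], [0.0, -0.001, -1.0]]
force: [0.6, -0.4, 1.0]
opening: 0.004
grasp_force: 0.0
```

Call:
{"op": "step_arm", "data": {"steps": [[0.001,0,0.004,0,0,0,1],[0.002,0,0.008,0,0,0,1],[0.003,0,0.012,0,0,0,1],[0.003,0,0.012,0,0,0,1]]}}

```text
time_s: 5.92
position: [0.5376, 0.0814, 0.1525]
tcp_rot: [[-0.96, -0.279, 0.001], [-0.279, 0.96, -0.001], [-0.0, -0.001, -1.0]]
force: [-0.6, 0.3, 0.6]
opening: 0.008
grasp_force: 0.2
```

Still in free hinge travel. I'll go on in steps of about 0.8 mm per row.

Call:
{"op": "step_arm", "data": {"steps": [[0,0,0.003,0,0,0,1],[0.001,0,0.006,0,0,0,1],[0.002,0,0.009,0,0,0,1],[0.002,0,0.009,0,0,0,1]]}}

```text
time_s: 6.25
position: [0.5369, 0.0812, 0.1498]
tcp_rot: [[-0.96, -0.279, 0.001], [-0.279, 0.96, -0.001], [-0.0, -0.001, -1.0]]
force: [0.3, 0.0, 0.4]
opening: 0.003
grasp_force: 0.2
```

Call:
{"op": "step_arm", "data": {"steps": [[0,0,0.003,0,0,0,1],[0.001,0,0.006,0,0,0,1],[0.002,0,0.009,0,0,0,1],[0.002,0,0.009,0,0,0,1]]}}

```text
time_s: 6.58
position: [0.5364, 0.081, 0.1471]
tcp_rot: [[-0.96, -0.279, 0.001], [-0.279, 0.96, -0.001], [-0.0, -0.001, -1.0]]
force: [0.5, 0.4, -0.4]
opening: 0.008
grasp_force: 0.2
```

Call:
{"op": "step_arm", "data": {"steps": [[0,0,0.003,0,0,0,1],[0.001,0,0.006,0,0,0,1],[0.001,0,0.006,0,0,0,1]]}}

```text
time_s: 6.83
position: [0.536, 0.0809, 0.1453]
tcp_rot: [[-0.96, -0.279, 0.0], [-0.279, 0.96, -0.001], [-0.0, -0.001, -1.0]]
force: [0.7, 0.8, 0.2]
opening: 0.003
grasp_force: 0.2
```

Run:
```python
from move import *
import cv2
c=capture("side");b=c["image"][80:230,230:400,::-1]
cv2.imwrite("pics/s3.png",cv2.resize(np.clip(b*1.6,0,255).astype('uint8'),None,fx=4,fy=4,interpolation=cv2.INTER_CUBIC)[:600])
print(read_state()["force"])
```

```text
[ 0.40377058 -0.69173109  0.13586245]
```

View pics/s3.png

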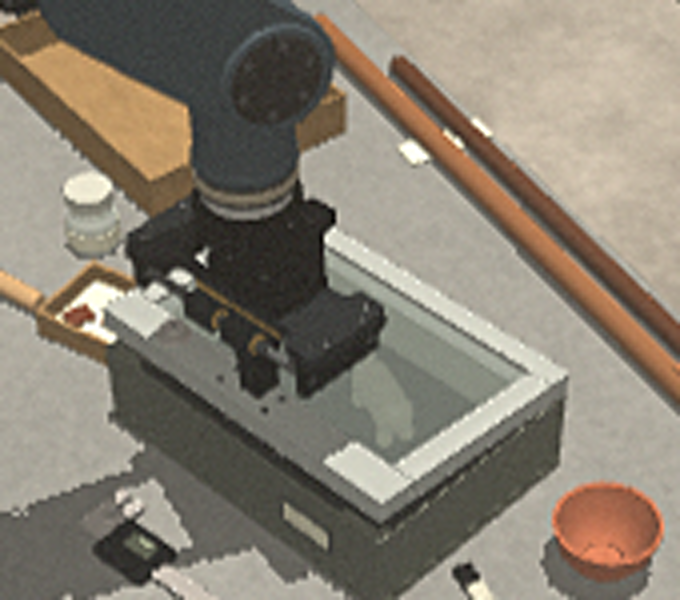

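The lid is nearly shut, with the tip on the rail between the screw dots at (221,378) and (265,410). Continuing to the catch.

Call:
{"op": "step_arm", "data": {"steps": [[0.001,0,0.003,0,0,0,1],[0.002,0,0.006,0,0,0,1],[0.002,0,0.006,0,0,0,1]]}}

```text
time_s: 7.13
position: [0.5356, 0.0808, 0.1435]
tcp_rot: [[-0.96, -0.279, 0.001], [-0.279, 0.96, -0.001], [-0.0, -0.001, -1.0]]
force: [0.2, 0.1, 0.5]
opening: 0.004
grasp_force: 0.3
```

Call:
{"op": "step_arm", "data": {"steps": [[0.001,0,0.003,0,0,0,1],[0.002,0,0.006,0,0,0,1],[0.002,0,0.006,0,0,0,1]]}}

```text
time_s: 7.38
position: [0.5353, 0.0807, 0.1421]
tcp_rot: [[-0.96, -0.279, 0.002], [-0.279, 0.96, -0.001], [-0.001, -0.001, -1.0]]
force: [1.5, 0.6, 2.8]
opening: 0.005
grasp_force: 1.3
```

Call:
{"op": "step_arm", "data": {"steps": [[0,0,0.003,0,0,0,1],[0,0,0.006,0,0,0,1],[0,0,0.006,0,0,0,1]]}}

```text
time_s: 7.63
position: [0.535, 0.0806, 0.1401]
tcp_rot: [[-0.96, -0.279, 0.001], [-0.279, 0.96, -0.001], [-0.001, -0.001, -1.0]]
force: [1.0, 0.6, 3.4]
opening: 0.005
grasp_force: 1.8
```

Call:
{"op": "step_arm", "data": {"steps": [[0,0,0.003,0,0,0,1],[0,0,0.006,0,0,0,1],[0,0,0.006,0,0,0,1]]}}

```text
time_s: 7.88
position: [0.5347, 0.0805, 0.1381]
tcp_rot: [[-0.96, -0.279, 0.0], [-0.279, 0.96, -0.001], [0.0, -0.001, -1.0]]
force: [1.2, 0.3, 3.7]
opening: 0.003
grasp_force: 1.7
```

Call:
{"op": "step_arm", "data": {"steps": [[0,0,0.003,0,0,0,1],[0,0,0.006,0,0,0,1],[0,0,0.006,0,0,0,1]]}}

```text
time_s: 8.13
position: [0.5345, 0.0805, 0.1363]
tcp_rot: [[-0.96, -0.28, -0.001], [-0.28, 0.96, -0.001], [0.001, -0.001, -1.0]]
force: [0.5, -0.2, 3.0]
opening: 0.005
grasp_force: 1.8
```

Call:
{"op": "step_arm", "data": {"steps": [[0,0,0.002,0,0,0,1],[0,0,0.003,0,0,0,1],[0,0,0.003,0,0,0,1]]}}

```text
time_s: 8.38
position: [0.5344, 0.0804, 0.1355]
tcp_rot: [[-0.96, -0.28, -0.001], [-0.28, 0.96, -0.001], [0.001, -0.001, -1.0]]
force: [-0.1, -0.9, 4.7]
opening: 0.006
grasp_force: 2.4
```

Call:
{"op": "step_arm", "data": {"steps": [[0,0,0.002,0,0,0,1],[0,0,0.003,0,0,0,1],[0,0,0.003,0,0,0,1]]}}

```text
time_s: 8.63
position: [0.5342, 0.0806, 0.134]
tcp_rot: [[-0.96, -0.279, -0.001], [-0.279, 0.96, -0.001], [0.001, -0.0, -1.0]]
force: [-0.1, 0.0, -0.5]
opening: 0.005
grasp_force: 0.0
```

Call:
{"op": "step_arm", "data": {"steps": [[0,0,0.002,0,0,0,1],[0,0,0.003,0,0,0,1],[0,0,0.003,0,0,0,1]]}}

```text
time_s: 8.88
position: [0.5346, 0.0807, 0.1333]
tcp_rot: [[-0.96, -0.279, -0.0], [-0.279, 0.96, -0.001], [0.001, -0.001, -1.0]]
force: [0.9, -0.7, -0.5]
opening: 0.007
grasp_force: 0.0
```

The catch snapped: force fell to about 0. I'll ease down to feel the buffers.

Call:
{"op": "step_arm", "data": {"steps": [[0,0,0.002,0,0,0,1],[0,0,0.004,0,0,0,1],[0,0,0.004,0,0,0,1]]}}

```text
time_s: 9.13
position: [0.5348, 0.0806, 0.1323]
tcp_rot: [[-0.96, -0.279, -0.0], [-0.279, 0.96, -0.001], [0.0, -0.001, -1.0]]
force: [0.5, -0.2, -0.5]
opening: 0.003
grasp_force: 0.0
```

Call:
{"op": "step_arm", "data": {"steps": [[0,0,0.002,0,0,0,1],[0,0,0.003,0,0,0,1],[0,0,0.003,0,0,0,1]]}}

```text
time_s: 9.38
position: [0.5349, 0.0806, 0.1317]
tcp_rot: [[-0.96, -0.279, 0.0], [-0.279, 0.96, -0.001], [-0.0, -0.001, -1.0]]
force: [0.6, -0.4, -0.1]
opening: 0.006
grasp_force: 0.3
```

Call:
{"op": "step_arm", "data": {"steps": [[0,0,0.001,0,0,0,1],[0,0,0.002,0,0,0,1],[0,0,0.002,0,0,0,1]]}}

```text
time_s: 9.63
position: [0.5349, 0.0806, 0.1316]
tcp_rot: [[-0.96, -0.279, 0.001], [-0.279, 0.96, -0.001], [-0.0, -0.001, -1.0]]
force: [-1.5, -0.0, 4.8]
opening: 0.002
grasp_force: 2.5
```

Call:
{"op": "step_arm", "data": {"steps": [[0,0,0.001,0,0,0,1],[0,0,0.001,0,0,0,1]]}}

```text
time_s: 9.8
position: [0.5349, 0.0806, 0.1316]
tcp_rot: [[-0.96, -0.279, 0.001], [-0.279, 0.96, -0.001], [-0.001, -0.001, -1.0]]
force: [-2.5, 0.0, 7.1]
opening: 0.003
grasp_force: 3.4
```

Hard stop at TCP z 0.1316 with 7 N, so the catch is latched. Lift off, then go over the lock.

Call:
{"op": "step_arm", "data": {"steps": [[0,0,-0.03,0,0,0,1],[0,0,-0.1,0,0,0,1],[0,0.1,-0.1,0,0,0,1],[0,0.2,-0.1,0,0,0,1],[0,0.25,-0.1,0,0,0,1],[0,0.25,-0.1,0,0,0,1]]}}

```text
time_s: 10.3
position: [0.5125, 0.1552, 0.1611]
tcp_rot: [[-0.959, -0.282, -0.0], [-0.282, 0.959, 0.0], [0.0, 0.0, -1.0]]
force: [1.0, -0.7, -0.5]
opening: 0.006
grasp_force: 0.0
```

Run:
```python
from move import *
import cv2
from h import *
R,C,L=model([X0,Y0,YAW,.0187]);P=L(.193,.085,.0325);print(P)
to(P+[0,0,.025+.008],YAW)
c=capture("side");t=capture("top")
def crop(c,w):
    u=proj(c,P);print(u);x,y=u.round().astype(int)
    im=np.clip(c["image"][y-w:y+w,x-w:x+w,::-1]*1.5,0,255).astype('uint8')
    im=cv2.resize(im,(400,400),interpolation=cv2.INTER_CUBIC);k=200/w
    cv2.circle(im,(int((u[0]-x+w+.5)*k),int((u[1]-y+w+.5)*k)),3,(0,0,255),-1);return im
cv2.imwrite("pics/lock.png",np.hstack([crop(c,30),crop(t,30)]))
```

```text
[0.50605337 0.16104769 0.11710321]
shift [0.0151 0.0249 0.0365] turn [ 0.0001 -0.0004  0.0079] t 10.3 F [ 0.99 -0.66 -0.49]
[273.63080584 164.58118798]
[257.40038141 213.65211687]
```

View pics/lock.png

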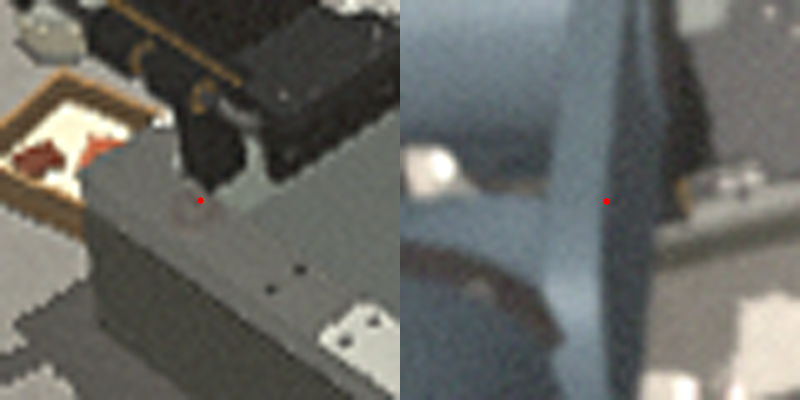

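The lock is the pinkish patch at about (195,205) in the left crop, 1 px or so from my prediction and slightly in front of the tip. I'll shift forward by about 6 mm and left by 7 mm, then go down.

Call:
{"op": "step_arm", "data": {"steps": [[0.019,0.025,0,0,0,0,1],[0.019,0.025,0.015,0,0,0,1],[0.019,0.025,0.036,0,0,0,1],[0.019,0.025,0.036,0,0,0,1]]}}

```text
time_s: 10.73
position: [0.5056, 0.1576, 0.1485]
tcp_rot: [[-0.96, -0.279, -0.002], [-0.279, 0.96, -0.001], [0.002, -0.001, -1.0]]
force: [-0.2, -0.1, -0.2]
opening: 0.006
grasp_force: 0.0
```

Call:
{"op": "step_arm", "data": {"steps": [[0,0,0.005,0,0,0,1],[0,0,0.01,0,0,0,1],[0,0,0.015,0,0,0,1],[0,0,0.019,0,0,0,1],[0,0,0.022,0,0,0,1],[0,0,0.022,0,0,0,1]]}}

```text
time_s: 11.23
position: [0.5063, 0.1582, 0.1431]
tcp_rot: [[-0.96, -0.279, 0.0], [-0.279, 0.96, -0.001], [0.0, -0.001, -1.0]]
force: [0.3, 0.2, 0.2]
opening: 0.007
grasp_force: 0.0
```

Call:
{"op": "step_arm", "data": {"steps": [[0,0.004,0.002,0,0,0,1],[0,0.006,0.004,0,0,0,1],[0,0.006,0.006,0,0,0,1],[0,0.006,0.006,0,0,0,1]]}}

```text
time_s: 11.57
position: [0.5059, 0.1601, 0.1416]
tcp_rot: [[-0.96, -0.28, 0.001], [-0.28, 0.96, -0.001], [-0.0, -0.001, -1.0]]
force: [0.3, -0.6, 2.3]
opening: 0.009
grasp_force: 0.9
```

Call:
{"op": "step_arm", "data": {"steps": [[0,0,0.002,0,0,0,1],[0,0,0.004,0,0,0,1],[0,0,0.004,0,0,0,1]]}}

```text
time_s: 11.82
position: [0.5059, 0.16, 0.1405]
tcp_rot: [[-0.96, -0.279, 0.001], [-0.279, 0.96, -0.001], [-0.0, -0.001, -1.0]]
force: [-0.5, -0.1, 4.7]
opening: 0.004
grasp_force: 2.0
```

On the lock, and the force is rising as expected.

Call:
{"op": "step_arm", "data": {"steps": [[0,0,0.002,0,0,0,1],[0,0,0.004,0,0,0,1],[0,0,0.004,0,0,0,1]]}}

```text
time_s: 12.07
position: [0.5059, 0.16, 0.1393]
tcp_rot: [[-0.96, -0.279, 0.001], [-0.279, 0.96, -0.001], [-0.0, -0.001, -1.0]]
force: [-0.5, 0.3, 4.2]
opening: 0.001
grasp_force: 2.5
```

Call:
{"op": "step_arm", "data": {"steps": [[0,0,0.002,0,0,0,1],[0,0,0.004,0,0,0,1],[0,0,0.004,0,0,0,1]]}}

```text
time_s: 12.32
position: [0.5059, 0.16, 0.1382]
tcp_rot: [[-0.96, -0.279, 0.001], [-0.279, 0.96, -0.001], [-0.0, -0.001, -1.0]]
force: [-1.5, -0.7, 6.1]
opening: 0.006
grasp_force: 2.5
```

Call:
{"op": "step_arm", "data": {"steps": [[0,0,0.002,0,0,0,1],[0,0,0.003,0,0,0,1],[0,0,0.003,0,0,0,1]]}}

```text
time_s: 12.57
position: [0.5059, 0.16, 0.137]
tcp_rot: [[-0.96, -0.279, 0.001], [-0.279, 0.96, -0.001], [-0.0, -0.001, -1.0]]
force: [0.0, 1.0, 3.0]
opening: 0.004
grasp_force: 1.7
```

Call:
{"op": "step_arm", "data": {"steps": [[0,0,0.002,0,0,0,1],[0,0,0.004,0,0,0,1],[0,0,0.004,0,0,0,1]]}}

```text
time_s: 12.82
position: [0.5057, 0.1599, 0.1353]
tcp_rot: [[-0.96, -0.279, -0.0], [-0.279, 0.96, -0.001], [0.0, -0.001, -1.0]]
force: [-0.8, 0.4, -0.3]
opening: 0.006
grasp_force: 0.0
```

Call:
{"op": "step_arm", "data": {"steps": [[0,0,0.002,0,0,0,1],[0,0,0.003,0,0,0,1],[0,0,0.003,0,0,0,1]]}}

```text
time_s: 13.07
position: [0.5057, 0.16, 0.1348]
tcp_rot: [[-0.96, -0.279, -0.0], [-0.279, 0.96, -0.001], [0.0, -0.001, -1.0]]
force: [0.4, -0.6, 1.8]
opening: 0.005
grasp_force: 0.9
```

Call:
{"op": "step_arm", "data": {"steps": [[0,0,0.001,0,0,0,1],[0,0,0.002,0,0,0,1],[0,0,0.002,0,0,0,1]]}}

```text
time_s: 13.32
position: [0.5057, 0.1599, 0.1344]
tcp_rot: [[-0.96, -0.279, 0.0], [-0.279, 0.96, -0.001], [0.0, -0.001, -1.0]]
force: [-1.7, -0.1, 3.7]
opening: 0.004
grasp_force: 2.0
```

Call:
{"op": "step_arm", "data": {"steps": [[0,0,0.001,0,0,0,1],[0,0,0.001,0,0,0,1]]}}

```text
time_s: 13.48
position: [0.5057, 0.16, 0.1342]
tcp_rot: [[-0.96, -0.279, 0.0], [-0.279, 0.96, -0.001], [0.0, -0.001, -1.0]]
force: [-1.2, -0.7, 5.2]
opening: 0.006
grasp_force: 2.4
```

Call:
{"op": "step_arm", "data": {"steps": [[0,0,0.001,0,0,0,1],[0,0,0.001,0,0,0,1]]}}

```text
time_s: 13.65
position: [0.5057, 0.16, 0.1341]
tcp_rot: [[-0.96, -0.279, 0.0], [-0.279, 0.96, -0.001], [-0.0, -0.001, -1.0]]
force: [-1.7, -0.2, 6.6]
opening: 0.005
grasp_force: 3.3
```

Call:
{"op": "step_arm", "data": {"steps": [[0,0,-0.01,0,0,0,1],[0,0,-0.05,0,0,0,1],[0,0,-0.15,0,0,0,1],[0.2,-0.3,-0.28,0,0,0,1],[0.2,-0.4,-0.4,0,0,0,1],[0.2,-0.5,-0.5,0,0,0,1],[0.2,-0.6,-0.6,0,0,0,1],[0.2,-0.6,-0.6,0,0,0,1]]}}

```text
time_s: 14.32
position: [0.4956, -0.0092, 0.296]
tcp_rot: [[-0.96, -0.28, -0.0], [-0.28, 0.96, -0.001], [0.0, -0.001, -1.0]]
force: [1.0, -0.4, 0.0]
opening: 0.005
grasp_force: 0.0
```

Run:
```python
from move import *
import cv2
def crop(n,x,y):
    im=np.clip(capture(n)["image"][y-30:y+30,x-30:x+30,::-1]*1.4,0,255).astype('uint8')
    return cv2.resize(im,(400,400),interpolation=cv2.INTER_CUBIC)
cv2.imwrite("pics/end.png",np.hstack([crop("side",285,172),crop("top",260,210)]));print(read_state()["force"])
```

```text
[1.20465919 0.68115531 0.88629322]
```

View pics/end.png

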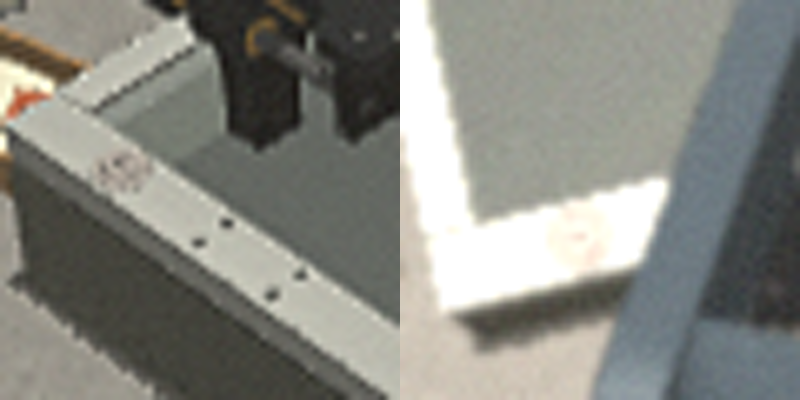

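The lid lies flat. The lock, at (122,170), is nearly flush, and the arm is clear.

```bash
python3 -c "
from rig import *
print(hand_in())"
```

```text
the job is handed in; nothing more can be done
None
```

I shut the case and handed the job in, but no verdict came back: the catch snapped and held against about 7 N, the lock snapped in and stayed nearly flush, and no force reading passed about 7 N.

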